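# Build up the twist-lock spice sieve

### The arm

A 7-joint arm with a two-finger parallel gripper is mounted at the origin on a cart in front of the work surface, level with it; the furniture and walls round the work are solid. World frame = base frame: x ahead of the robot, y to its left, z up, the work surface at z = 0. Lengths are in m, angles in rad, forces in N, time in s.
With the tool pointing down it reaches from about 0.4 to 0.85 m from the base axis. Payload 10.4 kg.
Tool frame: the origin (TCP) lies at the centre of the arm's flange, where the gripper is bolted on; the fingertips stand 182 mm ahead of it and the grasp point (between the pads) lies 164 mm ahead of it; z points along the fingers, y is the line along which they close (so a half turn about z gives the same grasp; the last joint's range is limited). The gripper opens to 87 mm and grips with 3 to 60 N. Pads are 19 mm wide; open, the fingers measure 117 mm over their backs; the gripper's body (75 mm by 190 mm) begins 51 mm behind the grasp point.
Start: joints at [-1.274, 0.332, -0.065, 1.46, 0.022, 1.35, -0.088], TCP at [0.196, 0.593, 0.405] pointing down, gripper open.
Joint ranges: [-2.6, 2.6], [-0.5, 2.12], [-1.47, 1.34], [0.16, 2.42], [-1.27, 4.41], [0.06, 2.06], [-2.6, 2.6]. Speed limits (rad/s): [2.22, 2.22, 2.79, 2.79, 3.14, 3.14, 3.14].

### API

Orientations are given as a rotation vector (axis times angle).
In Python, from station import env gives the robot as it stands.
- The arm moves only by the shell command python3 -m handwheel 'ROWS'. ROWS is JSON, a list of rows, each a list of 3 entries, a list of its own where there are three numbers: the closure, from 0 (fully open) to 1 (shut), then the shift along the tool's x, y, z in cm, then the turn about the tool's z in rad. A call has 1 to 10 rows; each row is the pose to reach, as a shift and turn from the pose commanded when the call began, along the tool's axes at that moment; what a row does not reach only later rows make up. A row lasts 1/10 s, in which the tool goes at most 50 mm and 8.59 degrees, less where a joint would pass 70% of its speed; a pose out of reach is approached as far as the arm can. A call with a gripper value outside its range is refused whole. The fingers move at their own pace and stop on an object; the grip force is fixed at half the most. Time passes only in rows, so rows that repeat a pose let the fingers close. It gives the time, the measured TCP pose, the force, the opening and the grip force at its end, in the units of the state.
- env.read_state(): the state, without advancing time (a new reading comes with each control period).
- env.read_camera(name): name is "scene" or "top" or "wrist"; returns a dict with "color" (420x560x3 uint8, red, green, blue), "vertical_fov" (degrees; the focal length in pixels is half the picture's height over the tangent of half this angle, whatever the lens; pixels are square), "cx", "cy" (the principal point, pixels), "distortion" ([k1, k2, p1, p2, k3] as OpenCV has them; the pictures are not rectified), "rvec" (rotation vector, rad) and "tvec" (3), from world to camera coordinates, as OpenCV has them; the wrist camera has in their place "mount" (4x4, takes a point from camera to tool coordinates, whose origin is the TCP and whose axes are the flange's). Camera axes: x right, y down, z forward; pixel columns grow to the right and rows downward; lengths in m; the calibration is good to about 2 mm. A picture is of the moment at which its call begins: read the wrist's pose just before it. There is no depth.
- env.close_job(): hands the job in; it is judged then, once.
The state is a dict: "time": time; "qpos": joint angles; "dq": joint speeds; "joint_torque": joint torques, N m; "tcp_pos": TCP position; "eef_rot": TCP orientation; "contact_force": force on the tool from outside, world axes, zero at the start; "torque": the same for the moment, N m; "opening": finger opening in m; "finger_force": force on a finger pad.
Only numpy, scipy, OpenCV 4.12 (cv2) and the standard library are available. Lean on these libraries where they do the work, as an engineer would, in place of code of your own. Each camera call takes 0.05 s, during which the arm holds its last target. There are 200 camera calls.

### The job

Put the spice sieve together: set the sieve section (the piece with flat finger pads and pins on its neck) on the receiver that stands on the grey foot and lock it with a quarter turn clockwise, seen from above, as far as it goes. Then set the lid with the grip bar on the section and lock it with a quarter turn clockwise in the same way, and leave the tower standing. Do not push the timer, tin, portion cups, marker or peeler about.

Things in the scene. Friction and masses are not known exactly. Their poses are not given: they have to be found in the camera images.
- receiver: Lowest stage, bare aluminium, fixed on a grey disc foot (92 mm across, 9 mm high). Origin at the centre of the foot's underside, z up. Round body 54 mm across up to a flat shoulder 34 mm above the origin, then a neck. Two flat pads on the body face its +x and -x, 57 mm apart, below the neck's two pins. When a part is locked on it, that part's x axis is parallel to the receiver's x, either way round.
- receiver_neck (a point): Top centre of the receiver's neck, 51 mm above the receiver's origin, same axes. The neck is 34 mm across, 17 mm high above the shoulder, top edge chamfered. Two bayonet pins 6 mm thick stick out along +x and -x to 22.5 mm from the axis, centred 7.5 mm below this point. Side play of the neck in a part: 1.5 mm.
- section_centre (a point): Centre (half-way up) of the loose sieve section, bare aluminium, about 160 g, standing upright, skirt down; its axes are the section's, z up. 69 mm high. Round body 54 mm across; two flat finger pads face its +x and -x, 57 mm apart, 26 mm wide, 3 to 48 mm above the underside: grasp these. Underside 34.5 mm below this point. Seated on the receiver, this point is 68.5 mm above the receiver's origin.
- section_skirt (a point): Centre of the section's underside, same axes. The skirt is hollow, 19 mm deep, with an inner flange that has two gaps along +y and -y, 10 mm wide (2 mm play each side of a pin). So it goes down over pins only with its y axis along the lower part's x axis (its yaw 90 deg off the lower part's, either way), until the underside meets the shoulder. Then it turns clockwise from above by 90 deg.
- section_neck (a point): Top centre of the section's neck, 34.5 mm above its centre, same axes. Neck and two pins along its +x and -x have the same form and size as the receiver's; the flat shoulder round the neck is 17 mm below this point. A turn of either joint ends at a hard stop about 2 deg beyond 90 deg; counter-clockwise is blocked at once. Free turning needs little torque; nothing springs back.
- lid_bar (a point): On the axis of the loose lid (bare aluminium, about 90 g, upright, skirt down), in the upper half of its grip bar; axes are the lid's, z up. Underside 45 mm below this point; round cap 54 mm across, 23 mm high; on it an upright bar 12 mm thick (along x), 44 mm long (along y), its top 10.5 mm above this point: grasp the bar's faces along x. Seated, this point is 62.5 mm above section_centre.
- lid_skirt (a point): Centre of the lid's underside, same axes as the lid. The skirt is the same as the section's (19 mm deep, two 10 mm gaps along the lid's +y and -y), so the lid goes down over the section's pins only with its yaw 90 deg off the section's, then turns clockwise from above by 90 deg until its x axis is parallel to the section's x axis.
- timer: Bystander: red and white kitchen timer, 68 mm across, 43 mm high; origin at the centre of its underside.
- tin: Bystander: low tin, 75 mm across, 58 mm high; origin at the centre of its underside.
- cups: Bystander: sleeve of white portion cups, 56 mm across, 64 mm high; origin at the centre of its underside.
- marker: Bystander: felt marker lying on the freezer, 136 mm long, 20 mm wide and 17 mm high; its length lies along its x axis; origin at the centre of its underside.
- peeler: Bystander: black peeler lying on the freezer, 170 mm long, 25 mm wide and 18 mm high; its length lies along its x axis; origin at the centre of its underside.
Things that resemble listed ones, but are neither listed nor needed, are in the scene too. Leave any green or purple look-alike of the receiver alone.

How it is judged:
On the way, in this order (a step that is already met when the one before it is completed fails the run):
1. the sieve section is down on the receiver's shoulder, its gaps over the pins, not yet turned (z of section_centre in the frame of receiver between 0.0655 and 0.0715 m and horizontal distance between section_centre and receiver below 0.004 m and angle between the x axis of section_centre and the x axis of receiver, either way round above 1 rad), for 0.05 s.
2. the section is turned home on the receiver (z of section_centre in the frame of receiver below 0.0715 m and horizontal distance between section_centre and receiver below 0.004 m and angle between the x axis of section_centre and the x axis of receiver, either way round below 0.2 rad), for 0.2 s.
3. the lid is down on the section's shoulder, its gaps over the pins, not yet turned (z of lid_bar in the frame of section_centre between 0.0595 and 0.0655 m and horizontal distance between lid_bar and section_centre below 0.004 m and angle between the x axis of lid_bar and the x axis of section_centre, either way round above 1 rad), for 0.05 s.
At the end, for the whole second after the job is handed in: The section stands on the receiver (within 3 mm of seated height and 4 mm of its axis) turned to within 0.2 rad of the locked angle; the lid stands on the section in the same way (3 mm, 4 mm, 0.2 rad); both upright and at rest (all of step 2 and z of lid_bar in the frame of section_centre between 0.0595 and 0.0655 m and horizontal distance between lid_bar and section_centre below 0.004 m and angle between the x axis of lid_bar and the x axis of section_centre, either way round below 0.2 rad and angle between section_centre's own z axis and vertical below 0.08 rad and angle between lid_bar's own z axis and vertical below 0.1 rad and linear speed of each of section, sieve_lid below 0.02 m/s); the robot touches nothing.
It fails at once if a bystander (timer, tin, cups, marker or peeler) is pushed more than 30 mm (distance of any of timer, tin, cups, marker, peeler from where it was at the start of the episode above 0.03 m).
It also fails if it takes over 72 s, if anything falls off the work surface, if the arm or the gripper's body presses on something with over 40 N, if the wrist force passes 120 N, or if a joint passes its speed limit or range.

## Working session

There is one attempt and no reset: what is moved stays moved. The work goes in short steps, Python scripts to look and compute and a shell command to move; the robot and the scene stay as the last step left them, time stands still between calls to the robot, and variables do not carry over. Pictures are saved under pics/ and viewed, at most 10 in all, crops included, and the job is handed in when it is done.

```bash
ls; mkdir -p pics; python3 - <<'E'
from station import env
import cv2,numpy as np
s=env.read_state();print(s['time'],s['tcp_pos'],s['eef_rot'],s['opening'])
ims=[]
for n in ['scene','top','wrist']:
    c=env.read_camera(n);print(n,{k:np.round(v,4).tolist() for k,v in c.items() if k!='color'})
    cv2.imwrite(f'pics/{n}0.png',c['color'][:,:,::-1])
    ims.append(c['color'][:,:,::-1])
cv2.imwrite('pics/t0.png',cv2.resize(ims[1],(800,600)))
cv2.imwrite('pics/s0.png',cv2.resize(ims[0],(800,600)))
E
```

```text
pics
0.0 [0.19642218 0.59319109 0.40396748] [-5.00119959e-01 -3.10132614e+00  2.18740917e-03] 0.0871335770927723
scene {'vertical_fov': 51.2117, 'cx': 273.0426, 'cy': 210.6179, 'distortion': [-0.0555, 0.0, 0.0, 0.0, 0.0], 'rvec': [1.8218, -1.0515, 0.6531], 'tvec': [-0.3074, 0.2929, 0.4625]}
top {'vertical_fov': 44.0693, 'cx': 286.8445, 'cy': 212.4564, 'distortion': [0.0289, 0.0, 0.0, 0.0, 0.0], 'rvec': [2.1144, -2.1073, 0.1328], 'tvec': [-0.0228, 0.6144, 1.2341]}
wrist {'vertical_fov': 64.3088, 'cx': 280.2803, 'cy': 208.6995, 'distortion': [-0.0678, 0.0, 0.0, 0.0, 0.0], 'mount': [[0.0002, -0.9669, -0.2553, 0.0694], [1.0, 0.0004, -0.0006, 0.0008], [0.0007, -0.2553, 0.9669, 0.019], [0.0, 0.0, 0.0, 1.0]]}
```

View pics/t0.png

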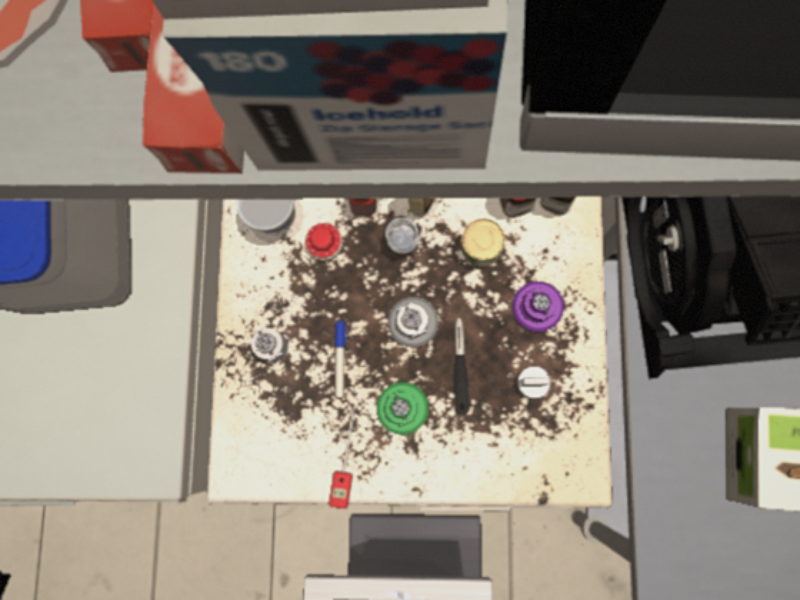

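View pics/s0.png

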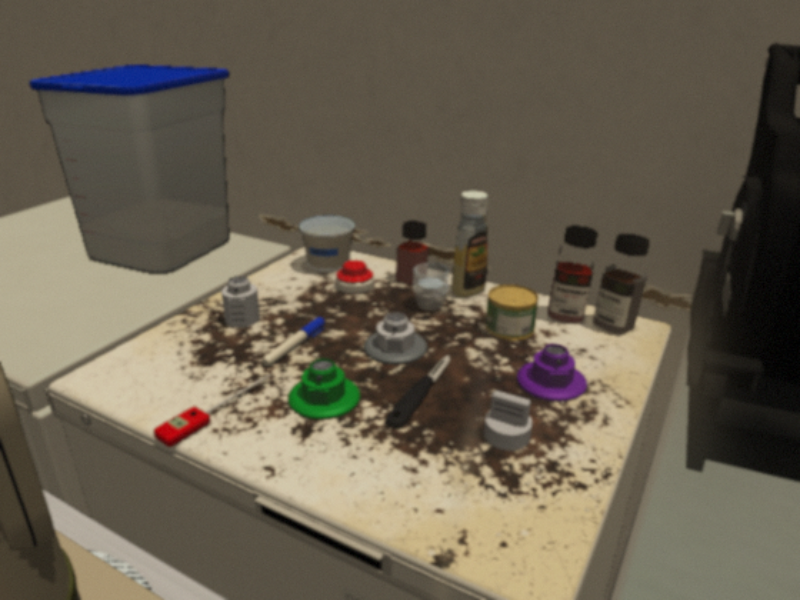

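Top view (800×600 scale): the candidates are:
- **Section:** grey piece at (267,344), standing loose with no foot. I take this one.
- **Receiver:** bare aluminium on the grey foot at (412,320). The green (402,408) and purple (539,306) ones are look-alikes.
- **Lid:** bar piece at (534,382).
- **Bystanders:** timer (323,240), cups (402,235), tin (483,240), marker (340,357), peeler (460,365).

The shelf edge is at about row 190. Next I measure rough positions and check in one close crop.

```bash
cat > h.py <<'E'
import cv2,numpy as np
from scipy.spatial.transform import Rotation as R
from station import env
def K(c):
    f=210/np.tan(np.radians(c['vertical_fov'])/2); return np.array([[f,0,c['cx']],[0,f,c['cy']],[0,0,1.]])
def look(name):
    s=env.read_state(); c=env.read_camera(name); c['bgr']=c['color'][:,:,::-1].copy()
    if name=='wrist':
        T=np.eye(4);T[:3,:3]=R.from_rotvec(s['eef_rot']).as_matrix();T[:3,3]=s['tcp_pos'];W=T@np.array(c['mount'])
    else:
        W=np.eye(4);Rm=R.from_rotvec(np.ravel(c['rvec'])).as_matrix();W[:3,:3]=Rm.T;W[:3,3]=-Rm.T@np.ravel(c['tvec'])
    c['W']=W; c['s']=s; return c
def ray(c,uv):
    p=cv2.undistortPoints(np.array([[uv]],float),K(c),np.array(c['distortion'],float)).ravel()
    d=c['W'][:3,:3]@[p[0],p[1],1]; return c['W'][:3,3],d/np.linalg.norm(d)
def plane(c,uv,z):
    o,d=ray(c,uv); return o+d*(z-o[2])/d[2]
def tri(*cu):
    A=0;b=0;L=[]
    for c,uv in cu:
        o,d=ray(c,uv);P=np.eye(3)-np.outer(d,d);A=A+P;b=b+P@o;L.append((o,P))
    x=np.linalg.solve(A,b); return x,max(np.linalg.norm(P@(x-o)) for o,P in L)
def proj(c,X):
    V=np.linalg.inv(c['W']); r=cv2.Rodrigues(V[:3,:3])[0]
    return cv2.projectPoints(np.array(X,float).reshape(-1,1,3),r,V[:3,3],K(c),np.array(c['distortion'],float))[0].reshape(-1,2)
E
python3 - <<'E'
from h import *
t=look('top');s=look('scene')
f=.7
# (top px, scene px) of top-centre features
for n,a,b in [('section neck',(268,342),(239,281)),('recv neck',(412,318),(395,320)),('lid bar',(535,381),(510,397)),('timer',(323,240),(354,267)),('tin',(484,238),(512,293)),('cups',(402,235),(431,270)),('green',(402,407),(324,367)),('purple',(541,302),(556,352))]:
    x,e=tri((t,np.array(a)*f),(s,np.array(b)*f));print(n,x.round(3),e.round(4))
for n,a in [('marker',[(341,323),(339,393)]),('peeler',[(459,320),(462,411)])]:
    print(n,[plane(t,np.array(p)*f,.015).round(3)[:2] for p in a])
print('shelf edge z?',plane(t,np.array([400,197])*f,0).round(3))
def crop(c,u,v,w):
    u,v=int(u*f),int(v*f);return cv2.resize(c['bgr'][v-w:v+w,u-w:u+w],(260,260),interpolation=cv2.INTER_CUBIC)
cv2.imwrite('pics/crops.png',np.vstack([np.hstack([crop(c,*p,25) for p in l]) for c,l in [(t,[(267,344),(412,320),(534,382)]),(s,[(239,303),(395,335),(508,420)])]]))
E
```

```text
section neck [0.544 0.222 0.068] 0.0015
recv neck [ 0.59  -0.024  0.047] 0.0003
lid bar [ 0.482 -0.234  0.056] 0.0007
timer [0.732 0.136 0.04 ] 0.0004
tin [ 0.728 -0.148  0.062] 0.0014
cups [ 0.734 -0.007  0.066] 0.0007
green [ 0.437 -0.009  0.048] 0.0002
purple [ 0.618 -0.248  0.048] 0.0005
marker [array([0.586, 0.104]), array([0.462, 0.104])]
peeler [array([ 0.591, -0.107]), array([ 0.432, -0.111])]
shelf edge z? [0.824 0.001 0.   ]
```

View pics/crops.png

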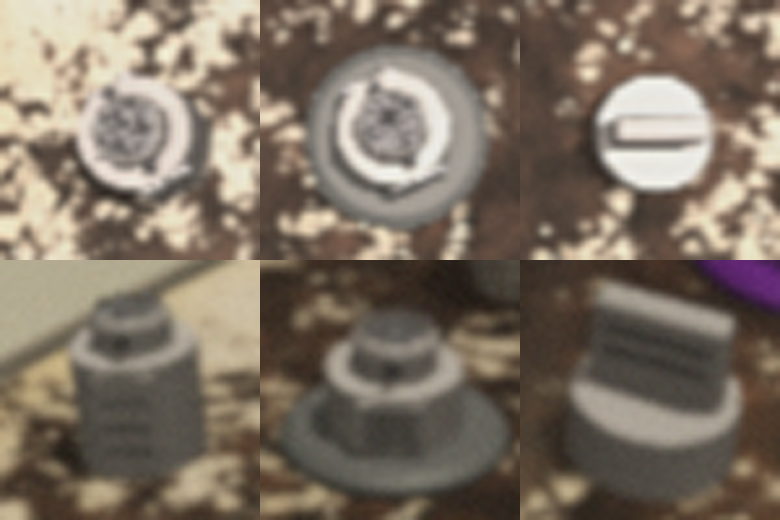

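The crops confirm the choice: section with neck and pads, receiver on the grey foot, and lid with the bar. The triangulated heights (0.068, 0.047, 0.056 m) fit the given sizes. I now move over the section for a close wrist view.

```bash
python3 -m handwheel '[[0,[-44.6,-24.5,2],0],[0,[-44.6,-24.5,2],0],[0,[-44.6,-24.5,2],0],[0,[-44.6,-24.5,2],0],[0,[-44.6,-24.5,2],0],[0,[-44.6,-24.5,2],0],[0,[-44.6,-24.5,2],0],[0,[-44.6,-24.5,2],0],[0,[-44.6,-24.5,2],0],[0,[-44.6,-24.5,2],0]]'; python3 -c "
from h import *
s=env.read_state();print(s['tcp_pos'],s['eef_rot'],s['dq'].round(2) if hasattr(s['dq'],'round') else s['dq'],s['qpos'])"
```

```text
time: 1.25
tcp_pos: [0.5375, 0.2256, 0.3852]
eef_rot: [0.5, 3.101, 0.001]
contact_force: [1.9, 0.8, -0.3]
opening: 0.0872
finger_force: 0.0
[0.53754334 0.22561957 0.38523896] [4.99785347e-01 3.10129610e+00 6.31847974e-04] [ 0.61  0.37  0.33 -0.37 -0.16  0.03  0.96] [-0.68532215  0.24912042  0.24904041  1.61820239 -0.06361898  1.2817462
  0.82569537]
```

```bash
python3 -m handwheel '[[0,[0,0,0],0],[0,[0,0,0],0]]'; python3 - <<'E'
from h import *
c=look('wrist');print(c['s']['tcp_pos'],np.abs(c['s']['dq']).max())
p=proj(c,[.544,.222,.069])[0];print(p)
np.save('pics/w1.npy',c['W']);cv2.imwrite('pics/w1.png',c['bgr'])
u,v=p.astype(int);w=75
cr=c['bgr'][max(0,v-w):v+w,max(0,u-w):u+w];print(max(0,v-w),max(0,u-w))
cv2.imwrite('pics/w1c.png',cv2.resize(cr,None,fx=4,fy=4,interpolation=cv2.INTER_CUBIC))
E
```

```text
time: 1.45
tcp_pos: [0.5372, 0.2261, 0.3848]
eef_rot: [-0.505, -3.101, 0.001]
contact_force: [-0.1, 0.5, 0.2]
opening: 0.0875
finger_force: 0.0
[0.53719015 0.22610578 0.38481871] 0.04271124870866036
[277.84897775 207.48826582]
132 202
```

View pics/w1c.png

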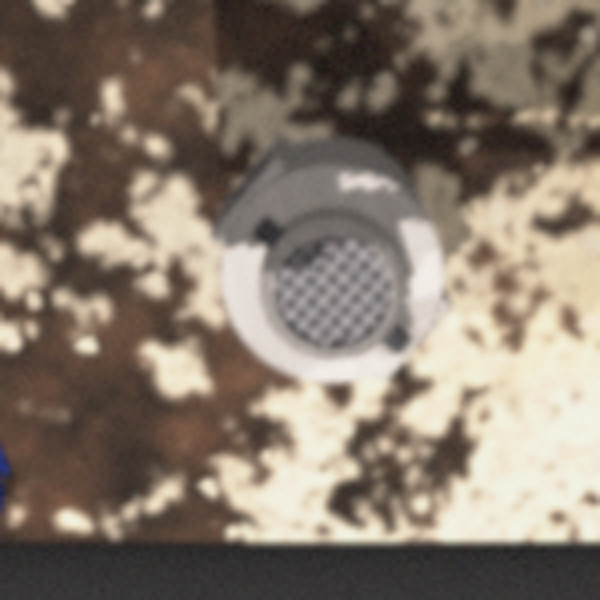

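The wrist crop shows the section's neck at about (286,204) full-picture px. Dark pins are at about (269,190) and (301,216), so the pin line is clear.

```bash
cat >> h.py <<'E'
def dark(c,uv,r,thr=60,amin=8,amax=150):
    g=c['bgr'].max(2); m=np.zeros(g.shape,np.uint8); cv2.circle(m,tuple(int(round(x)) for x in uv),int(r),255,-1)
    m=cv2.bitwise_and(m,((g<thr)*255).astype(np.uint8))
    n,_,st,ce=cv2.connectedComponentsWithStats(m)
    return [(ce[i].round(1),st[i,4]) for i in range(1,n) if amin<=st[i,4]<=amax]
E
python3 - <<'E'
from h import *
im=cv2.imread('pics/w1.png')
c=look('wrist');c['bgr']=im
print(im[190,269],im[216,301],im[203,286])
for th in (50,60,70,80): print(th,[(x.tolist(),int(a)) for x,a in dark(c,(286,204),26,th)])
a,b=plane(c,(269,190),.0645),plane(c,(301.3,216.2),.0645);d=b-a
print('pins',a,b,'mid',(a+b)/2,'len',np.linalg.norm(d),'yaw',np.arctan2(d[1],d[0]))
t=look('top');s=look('scene');q=(286.2,203.7);print('neck',plane(c,q,.069))
# scale of neck rim: height by wrist + top-camera rays
g=cv2.cvtColor(t['bgr'],cv2.COLOR_BGR2GRAY)
print(tri((c,q),(t,(187.6,239.4)),(s,(167.3,196.7))))
# tool-frame needs
y=R.from_rotvec(c['s']['eef_rot']).as_matrix();print('tool y yaw',np.arctan2(y[1,1],y[0,1]),'q7',c['s']['qpos'][6])
E
```

```text
[53 49 50] [84 80 84] [140 136 142]
50 []
60 [([268.8, 189.6], 14)]
70 [([268.6, 189.6], 23)]
80 [([268.8, 189.6], 28), ([279.4, 194.8], 10)]
pins [0.5259293  0.22079267 0.0645    ] [0.55918462 0.2414993  0.0645    ] mid [0.54255696 0.23114598 0.0645    ] len 0.039175004687210475 yaw 0.5569120356961814
neck [0.5421575  0.23206082 0.069     ]
(array([0.54519621, 0.22681209, 0.06448675]), np.float64(0.005290275164114949))
tool y yaw 1.2508731689101689 q7 0.8212228313735963
```

The wrist-based centre (0.542, 0.231) at yaw 0.557 holds. My first top-view click was 2 px off, and the corrected one agrees. I survey the receiver next, while the gripper is empty.

```bash
python3 -m handwheel '[[0,[-12.8,-22.1,6],0],[0,[-12.8,-22.1,6],0],[0,[-12.8,-22.1,6],0],[0,[-12.8,-22.1,6],0],[0,[-12.8,-22.1,6],0],[0,[-12.8,-22.1,6],0],[0,[-12.8,-22.1,6],0],[0,[-12.8,-22.1,6],0],[0,[-12.8,-22.1,6],0]]'; python3 - <<'E'
from h import *
c=look('wrist');print(c['s']['tcp_pos'],np.abs(c['s']['dq']).max())
np.save('pics/w2.npy',c['W']);cv2.imwrite('pics/w2.png',c['bgr'])
u,v=proj(c,[.59,-.024,.051])[0].astype(int);w=75;print(u,v,v-w,u-w)
cv2.imwrite('pics/w2c.png',cv2.resize(c['bgr'][v-w:v+w,u-w:u+w],(600,600),interpolation=cv2.INTER_CUBIC))
E
```

```text
time: 2.55
tcp_pos: [0.5886, -0.0201, 0.3254]
eef_rot: [0.495, 3.102, 0.002]
contact_force: [0.5, 0.3, 0.2]
opening: 0.0871
finger_force: 0.0
[ 0.58862645 -0.02010401  0.32544187] 0.005537136590226338
274 214 139 199
```

View pics/w2c.png

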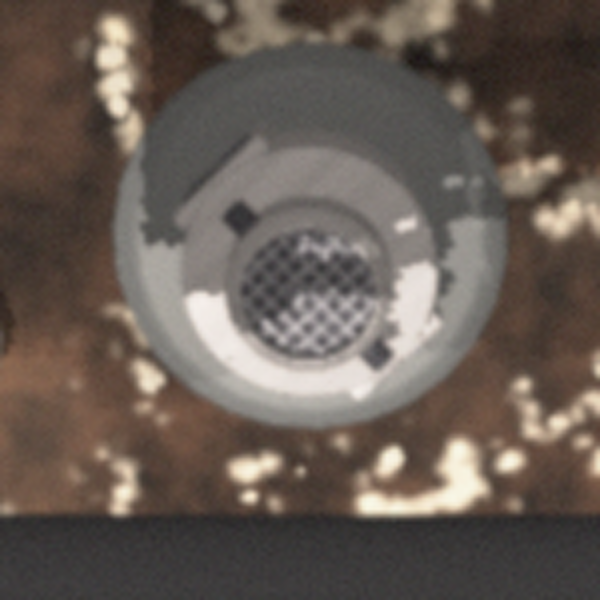

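Receiver in the wrist picture: pins at crop (240,217) and (377,352), i.e. full px (259,193) and (293,227). The foot's centre is about crop (311,234), the neck's about (310,288).

```bash
python3 - <<'E'
from h import *
c=look('wrist');c['W']=np.load('pics/w2.npy');c['bgr']=cv2.imread('pics/w2.png')
f=lambda x,y:(199+x/4-.375,139+y/4-.375)
a,b=plane(c,f(240,217),.0465),plane(c,f(377,352),.0465);d=b-a
print('pins mid',((a+b)/2).round(4),'len',np.linalg.norm(d),'yaw',np.arctan2(d[1],d[0]))
for n,p,z in [('foot L',(115,234),.009),('foot R',(507,234),.009),('foot T',(311,40),.009),('foot B',(311,428),.009),('neck L',(232,288),.051),('neckR',(388,288),.051)]: print(n,plane(c,f(*p),z).round(4))
print('pad edge yaw', (lambda e:np.arctan2(e[1],e[0]))(plane(c,f(262,138),.034)-plane(c,f(180,216),.034)))
for th in (50,60,70): print(th,[(x.tolist(),int(n)) for x,n in dark(c,(276,210),30,th)])
print(plane(c,f(310,288),.051))
E
```

```text
pins mid [ 0.5882 -0.0226  0.0465] len 0.03935978597747451 yaw 0.4576452819829544
foot L [ 0.5722 -0.0646  0.009 ]
foot R [0.6001 0.0206 0.009 ]
foot T [ 0.5446 -0.0083  0.009 ]
foot B [ 0.631  -0.0368  0.009 ]
neck L [ 0.5828 -0.0369  0.051 ]
neckR [ 0.5924 -0.0075  0.051 ]
pad edge yaw 2.012220700504172
50 []
60 [([258.6, 193.0], 21)]
70 [([258.7, 193.1], 32)]
[ 0.5875905  -0.02219083  0.051     ]
```

The receiver is at about (0.588, -0.0225) with yaw about 0.45; foot, neck and pins agree. I make a turned second look to measure the camera-mount bias.

```bash
python3 -m handwheel '[[0,[0,0,0],1.4],[0,[0,0,0],1.4],[0,[0,0,0],1.4],[0,[0,0,0],1.4],[0,[0,0,0],1.4],[0,[0,0,0],1.4],[0,[0,0,0],1.4],[0,[0,0,0],1.4],[0,[0,0,0],1.4],[0,[0,0,0],1.4]]'; python3 -m handwheel '[[0,[0,0,0],0],[0,[0,0,0],0]]' >/dev/null; python3 - <<'E'
from h import *
c=look('wrist');print(c['s']['tcp_pos'],c['s']['eef_rot'],np.abs(c['s']['dq']).max(),c['s']['qpos'][6])
np.save('pics/w3.npy',c['W']);cv2.imwrite('pics/w3.png',c['bgr'])
u,v=proj(c,[.588,-.0225,.051])[0].astype(int);w=75;print(u,v,v-w,u-w)
cv2.imwrite('pics/w3c.png',cv2.resize(c['bgr'][v-w:v+w,u-w:u+w],(600,600),interpolation=cv2.INTER_CUBIC))
E
```

```text
time: 3.65
tcp_pos: [0.5886, -0.0214, 0.3253]
eef_rot: [-2.384, -2.045, -0.001]
contact_force: [-1.2, 0.0, -0.2]
opening: 0.0871
finger_force: 0.0
[ 0.58860382 -0.02192313  0.32522229] [-2.37731447e+00 -2.05359499e+00 -6.20851167e-04] 0.008939291521012775 -0.017843495998313443
279 212 137 204
```

View pics/w3c.png

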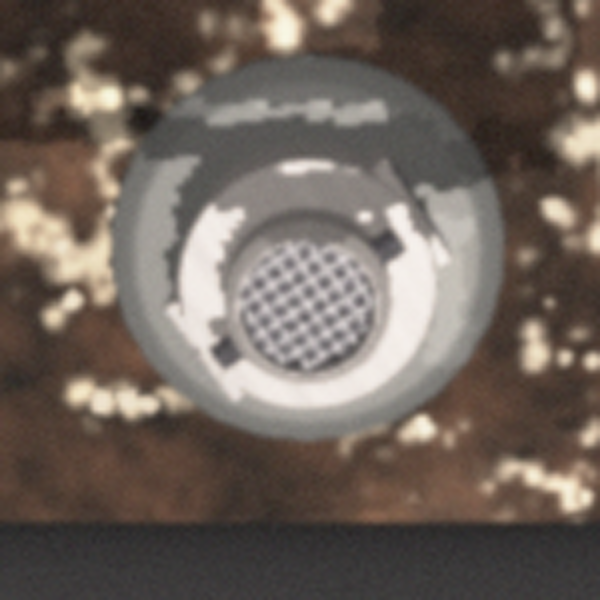

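Pins are at crop (387,245) and (227,350). The foot spans x 113–503 and y 55–440.

```bash
python3 - <<'E'
from h import *
c=look('wrist')
D={2:(199,139,(240,217),(377,352),(115,507,234),(40,428,311),(310,288)),3:(204,137,(227,350),(387,245),(113,503,247),(55,440,308),(308,298))}
W0={};E={}
for k,(u0,v0,a,b,h,v,n) in D.items():
    c['W']=np.load(f'pics/w{k}.npy');f=lambda x,y:(u0+x/4-.375,v0+y/4-.375)
    A,B=plane(c,f(*a),.0465),plane(c,f(*b),.0465);d=B-A
    F=sum(plane(c,f(*p),.009) for p in [(h[0],h[2]),(h[1],h[2]),(v[2],v[0]),(v[2],v[1])])/4
    N=plane(c,f(*n),.051)
    print(k,'pins',((A+B)/2).round(4),'yaw',np.arctan2(d[1],d[0]).round(3),'foot',F.round(4),'neck',N.round(4))
    E[k]=((A+B)/2+F+N)[:2]/3
    W0[k]=c['W']@np.linalg.inv(c['mount'])
c2=dict(c);c2['W']=np.load('pics/w2.npy');c['W']=np.load('pics/w3.npy')
f=lambda u0,v0,x,y:(u0+x/4-.375,v0+y/4-.375)
print('height neck',tri((c2,f(199,139,310,288)),(c,f(204,137,308,298))),'foot',tri((c2,f(199,139,311,234)),(c,f(204,137,308,247))))
# E_k = p + R_k b
A=np.vstack([np.hstack([np.eye(2),W0[k][:2,:2]]) for k in (2,3)]);x=np.linalg.solve(A,np.hstack([E[2],E[3]]));print('p,b',x.round(4))
b=x[2:]
c['W']=np.load('pics/w1.npy');R1=(c['W']@np.linalg.inv(c['mount']))[:2,:2]
print('section corrected',np.array([.5424,.2316])-R1@b)
E
```

```text
2 pins [ 0.5882 -0.0226  0.0465] yaw 0.458 foot [ 0.587  -0.0223  0.009 ] neck [ 0.5876 -0.0222  0.051 ]
3 pins [ 0.5888 -0.0223  0.0465] yaw 0.452 foot [ 0.5894 -0.0214  0.009 ] neck [ 0.5893 -0.0211  0.051 ]
height neck (array([ 0.58911579, -0.02276878,  0.04497741]), np.float64(1.4391721688234378e-06)) foot (array([ 0.58896794, -0.02320815, -0.00355669]), np.float64(0.00022413920151609956))
p,b [ 5.888e-01 -2.290e-02  1.300e-03  2.000e-04]
section corrected [0.543618   0.23100466]
```

With the bias removed, the receiver is at (0.5888, -0.0229), yaw 0.455, and the section at (0.5436, 0.2310), yaw 0.557. Heights are consistent once the ~1.3 mm mount bias is removed. Going to the section now.

```bash
python3 -m handwheel '[[0,[24.37,-8.13,2.5],-0.703],[0,[24.37,-8.13,2.5],-0.703],[0,[24.37,-8.13,2.5],-0.703],[0,[24.37,-8.13,2.5],-0.703],[0,[24.37,-8.13,2.5],-0.703],[0,[24.37,-8.13,2.5],-0.703],[0,[24.37,-8.13,2.5],-0.703],[0,[24.37,-8.13,2.5],-0.703],[0,[24.37,-8.13,2.5],-0.703],[0,[24.37,-8.13,2.5],-0.703]]'; python3 - <<'E'
from h import *
c=look('wrist');s=c['s'];M=R.from_rotvec(s['eef_rot']).as_matrix()
print(s['tcp_pos'],np.arctan2(M[1,1],M[0,1]),np.abs(s['dq']).max(),s['qpos'][6])
e=M.T@(np.array([.5436,.231,.192])-s['tcp_pos']);print('to go cm',e*100)
np.save('pics/w4.npy',c['W']);cv2.imwrite('pics/w4.png',c['bgr'])
# expected pixel with bias b added
p=np.array([.5436,.231,.069])+M@[.0013,.0002,0];u,v=proj(c,p)[0];print(u,v)
u,v=int(u),int(v);w=75;print(u-w,v-w)
cv2.imwrite('pics/w4c.png',cv2.resize(c['bgr'][v-w:v+w,u-w:u+w],(600,600),interpolation=cv2.INTER_CUBIC))
E
```

```text
time: 4.95
tcp_pos: [0.5449, 0.2287, 0.3004]
eef_rot: [1.533, 2.742, 0.0]
contact_force: [0.4, -0.5, 0.4]
opening: 0.0872
finger_force: 0.0
[0.54492154 0.22868136 0.30036569] 0.5513114607031749 0.007110307942571585 0.18526167083843417
to go cm [2.70814532e-01 5.47833079e-03 1.08364705e+01]
279.65180437887847 222.8330456776168
204 147
```

View pics/w4c.png

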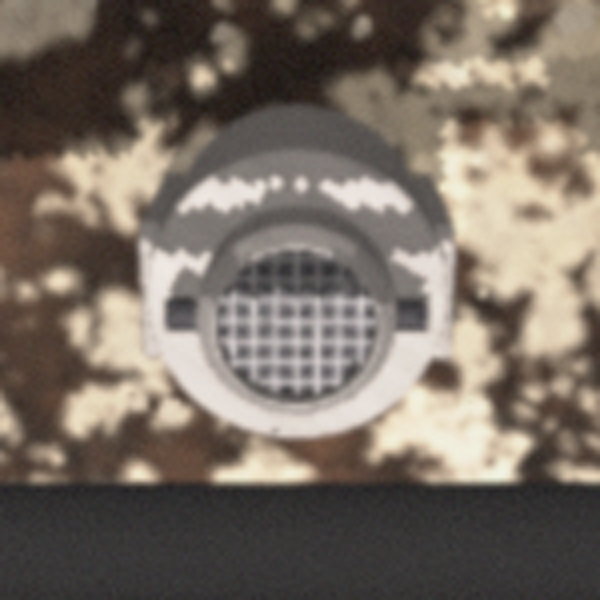

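The section's pins lie level at crop (182,314) and (410,314), so the yaw is right. Its centre is about 2 px left of and below the expected pixel, so I correct for that.

```bash
python3 - <<'E'
from h import *
c=look('wrist');c['W']=np.load('pics/w4.npy');M=R.from_rotvec(c['s']['eef_rot']).as_matrix()
f=lambda x,y:(204+x/4-.375,147+y/4-.375)
L=[]
for n,p,z in [('pins',(296,314),.0640),('mesh/neck',(298,326),.069),('neck ring',(298.5,319),.069),('bodyLR',(299,300),.052)]:
    P=plane(c,f(*p),z)-M@[.0013,.0002,0]; print(n,P.round(4),'tool',(M.T@(P-c['s']['tcp_pos'])*100).round(2))
a,b=plane(c,f(182,314),.064),plane(c,f(410,314),.064);print(np.linalg.norm(a-b))
# shoulder near edge (z .052, 27mm from axis along tool +-x)
for p in [(298,438)]: print('near edge tool',(M.T@(plane(c,f(*p),.052)-M@[.0013,0,0]-c['s']['tcp_pos'])*100).round(2))
w=load=None
c1=dict(c);c1['W']=np.load('pics/w1.npy')
print('height',tri((c,f(298,321)),(c1,(286.0,203.5))))
E
```

```text
pins [0.5441 0.2276 0.064 ] tool [-0.08 -0.14 23.63]
mesh/neck [0.5447 0.2273 0.069 ] tool [-0.13 -0.11 23.13]
neck ring [0.5441 0.2284 0.069 ] tool [-1.000e-02 -1.000e-01  2.313e+01]
bodyLR [0.5451 0.2268 0.052 ] tool [-0.2  -0.1  24.83]
0.03889219549725001
near edge tool [-2.87 -0.1  24.83]
height (array([0.54270415, 0.23025198, 0.07169628]), np.float64(0.0005790128887674178))
```

```bash
python3 -m handwheel '[[0,[0,-0.1,4],0],[0,[0,-0.1,8],0],[0,[0,-0.1,10.8],0],[0,[0,-0.1,10.8],0],[0,[0,-0.1,10.8],0],[1,[0,-0.1,10.8],0],[1,[0,-0.1,10.8],0],[1,[0,-0.1,10.8],0],[1,[0,-0.1,10.8],0],[1,[0,-0.1,10.8],0]]'; python3 -m handwheel '[[1,[0,0,0],0],[1,[0,0,0],0],[1,[0,0,0],0]]'
```

```text
time: 6.05
tcp_pos: [0.5435, 0.2299, 0.1925]
eef_rot: [1.529, 2.744, 0.001]
contact_force: [-0.5, -0.1, 4.3]
opening: 0.0567
finger_force: 30.0
time: 6.35
tcp_pos: [0.5436, 0.2299, 0.1925]
eef_rot: [-1.529, -2.744, -0.001]
contact_force: [-1.4, -0.5, 5.1]
opening: 0.0569
finger_force: 30.0
```

```bash
python3 -m handwheel '[[1,[0,0,-3],0],[1,[0,0,-7],0],[1,[0,0,-11],0],[1,[0,0,-11],0],[1,[0,0,-11],0]]'; python3 - <<'E'
from h import *
c=look('wrist');s=c['s'];M=R.from_rotvec(s['eef_rot']).as_matrix()
np.save('pics/w5.npy',c['W']);cv2.imwrite('pics/w5.png',c['bgr'])
g=s['tcp_pos']+M@[0,0,.164-.041]; u,v=proj(c,g)[0];print(u,v,s['tcp_pos'],s['opening'],s['qpos'][6])
u,v=int(u),int(v)
y0=max(0,min(v-90,240));x0=u-120;print(x0,y0)
cv2.imwrite('pics/w5c.png',cv2.resize(c['bgr'][y0:y0+180,x0:x0+240],(800,600),interpolation=cv2.INTER_CUBIC))
E
```

```text
time: 6.85
tcp_pos: [0.5435, 0.2299, 0.3025]
eef_rot: [1.529, 2.744, 0.002]
contact_force: [-0.4, 0.0, -2.5]
opening: 0.0567
finger_force: 30.0
278.3586254973052 323.51733021408637 [0.54351725 0.22986138 0.30246341] 0.05673866104211116 0.18517990375676058
158 233
```

View pics/w5c.png

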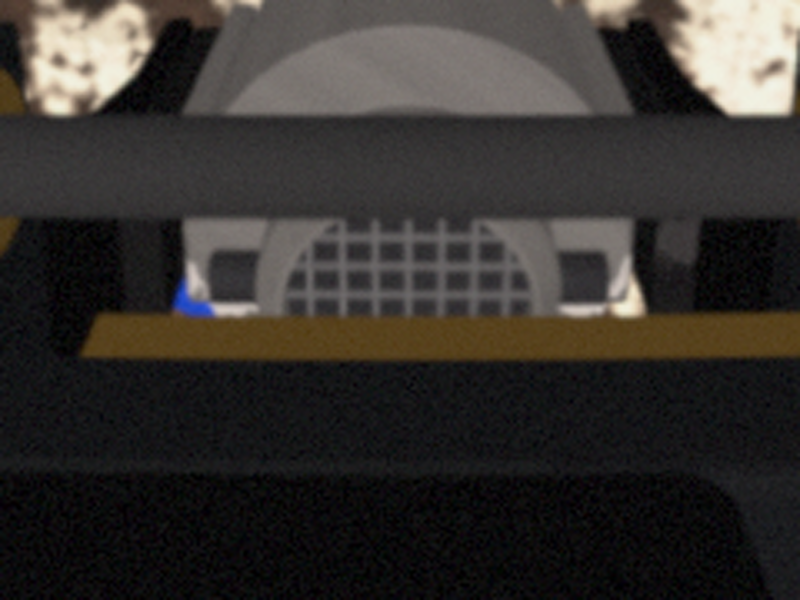

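The section is held: the wrist picture shows its pins level at full px (228,315.5) and (333,315.5), and its shoulder's upper edge at (281,240.5).

```bash
python3 - <<'E'
from h import *
c=look('wrist');c['W']=np.array(c['mount'])  # tool frame
for n,p,z in [('pinL',(227.9-.3,315.5-.3),.1285),('pinR',(332.9-.3,315.5-.3),.1285),('shoulder edge',(280.7,240.3),.1405)]:
    o,d=ray(c,p);P=o+d*(z-o[2])/d[2];print(n,(P*1000).round(2))
s=c['s'];M=R.from_rotvec(s['eef_rot']).as_matrix();psi=np.arctan2(M[1,1],M[0,1]);print(psi,s['tcp_pos'])
t=np.array([.5888,-.0229,0]);print('to go (x0=0)',M.T@(t-s['tcp_pos'])*100,'turn',psi-(.455+np.pi/2))
E
```

```text
pinL [ -0.2  -19.01 128.5 ]
pinR [ -0.18  20.24 128.5 ]
shoulder edge [ 25.19   0.83 140.5 ]
0.5542407436312167 [0.54312105 0.22980632 0.3012046 ]
to go (x0=0) [-23.89931733  -9.38390377  30.12436942] turn -1.47155558316368
```

```bash
python3 -m handwheel '[[1,[-23.9,-9.56,0],-1.471],[1,[-23.9,-9.56,0],-1.471],[1,[-23.9,-9.56,0],-1.471],[1,[-23.9,-9.56,0],-1.471],[1,[-23.9,-9.56,0],-1.471],[1,[-23.9,-9.56,0],-1.471],[1,[-23.9,-9.56,0],-1.471],[1,[-23.9,-9.56,0],-1.471],[1,[-23.9,-9.56,0],-1.471],[1,[-23.9,-9.56,0],-1.471]]' ; python3 -m handwheel '[[1,[0,0,0],0],[1,[0,0,2],0],[1,[0,0,4.4],0],[1,[0,0,4.4],0],[1,[0,0,4.4],0]]';python3 - <<'E'
from h import *
s=env.read_state();M=R.from_rotvec(s['eef_rot']).as_matrix();psi=np.arctan2(M[1,1],M[0,1]);print(psi,s['tcp_pos'],s['qpos'][6],s['torque'],s['contact_force'])
print('to go',M.T@(np.array([.5875,-.0236,.2265])-s['tcp_pos'])*100,'turn',psi-(.455+np.pi/2))
E
```

```text
time: 7.95
tcp_pos: [0.5875, -0.0237, 0.3001]
eef_rot: [0.686, -3.063, -0.001]
contact_force: [-0.2, -0.6, -1.5]
opening: 0.0568
finger_force: 30.0
time: 8.45
tcp_pos: [0.5878, -0.0237, 0.2577]
eef_rot: [0.673, -3.067, -0.0]
contact_force: [0.9, -1.2, -1.8]
opening: 0.0568
finger_force: 30.0
2.002596096027908 [ 0.58775023 -0.02372243  0.25767779] 2.0544274366284356 [0.04251913 0.03504919 0.00391852] [ 0.85203556 -1.15372879 -1.77560227]
to go [0.01225231 0.0200116  3.11781486] turn -0.02320023076698874
```

```bash
python3 -m handwheel '[[1,[0,0,0.6],-0.02],[1,[0,0,1.0],-0.02],[1,[0,0,1.3],-0.02],[1,[0,0,1.6],-0.02],[1,[0,0,1.6],-0.02]]'
```

```text
time: 8.95
tcp_pos: [0.5878, -0.0237, 0.2418]
eef_rot: [0.707, -3.06, -0.0]
contact_force: [0.2, 0.8, -0.8]
opening: 0.0568
finger_force: 30.0
```

```bash
python3 -m handwheel '[[1,[0,0,0.3],0],[1,[0,0,0.6],0],[1,[0,0,0.9],0],[1,[0,0,0.9],0]]'
```

```text
time: 9.35
tcp_pos: [0.5878, -0.0237, 0.2325]
eef_rot: [0.707, -3.06, -0.0]
contact_force: [0.3, 1.0, -2.4]
opening: 0.0567
finger_force: 30.0
```

The underside is past the pin tops (0.040 m) with no contact. Going on to the shoulder.

```bash
python3 -m handwheel '[[1,[0,0,0.3],0],[1,[0,0,0.5],0],[1,[0,0,0.65],0],[1,[0,0,0.65],0],[1,[0,0,0.65],0]]'
```

```text
time: 9.85
tcp_pos: [0.5879, -0.0237, 0.2266]
eef_rot: [-0.708, 3.061, 0.0]
contact_force: [1.0, 0.6, -1.4]
opening: 0.0567
finger_force: 30.0
```

```bash
python3 -m handwheel '[[1,[0,0,0.08],0],[1,[0,0,0.08],0],[1,[0,0,0.08],0]]'; python3 -m handwheel '[[1,[0,0,0],0.12],[1,[0,0,0],0.24],[1,[0,0,0],0.36],[1,[0,0,0],0.48],[1,[0,0,0],0.6]]'
```

```text
time: 10.15
tcp_pos: [0.588, -0.0237, 0.2265]
eef_rot: [-0.708, 3.061, 0.0]
contact_force: [-3.8, -0.8, 6.5]
opening: 0.0568
finger_force: 30.0
time: 10.65
tcp_pos: [0.5883, -0.0238, 0.2265]
eef_rot: [0.236, 3.131, 0.0]
contact_force: [0.2, -0.7, 2.9]
opening: 0.0564
finger_force: 30.0
```

Seated at 6.5 N, and it turns freely. Finishing the quarter turn.

```bash
python3 -m handwheel '[[1,[0,0,0],0.14],[1,[0,0,0],0.28],[1,[0,0,0],0.42],[1,[0,0,0],0.56],[1,[0,0,0],0.7],[1,[0,0,0],0.82],[1,[0,0,0],0.92],[1,[0,0,0],0.98],[1,[0,0,0],1.0],[1,[0,0,0],1.0]]'; python3 - <<'E'
from h import *
s=env.read_state();M=R.from_rotvec(s['eef_rot']).as_matrix();print(np.arctan2(M[1,1],M[0,1]),s['torque'],s['qpos'][6])
E
```

```text
time: 11.65
tcp_pos: [0.5881, -0.0228, 0.2265]
eef_rot: [-1.702, -2.64, -0.002]
contact_force: [-3.9, 3.4, 7.5]
opening: 0.0562
finger_force: 30.0
0.42555541423344057 [0.53105504 0.9945299  0.06384453] 0.6157807591293393
```

```bash
python3 -m handwheel '[[0,[0,0,0],0],[0,[0,0,0],0],[0,[0,0,0],0],[0,[0,0,0],0],[0,[0,0,-3],0],[0,[0,0,-7],0],[0,[0,0,-11],0],[0,[0,0,-13],0],[0,[0,0,-13],0],[0,[0,0,-13],0]]'; python3 - <<'E'
from h import *
c=look('wrist');s=c['s'];M=R.from_rotvec(s['eef_rot']).as_matrix();psi=np.arctan2(M[1,1],M[0,1]);print(psi,s['tcp_pos'],s['qpos'].round(2) if hasattr(s['qpos'],'round') else s['qpos'])
np.save('pics/w6.npy',c['W']);cv2.imwrite('pics/w6.png',c['bgr'])
p=np.array([.5888,-.0229,.103])+M@[.0013,.0002,0];u,v=proj(c,p)[0];print(u,v)
x0,y0=int(u)-75,int(v)-75;print(x0,y0)
cv2.imwrite('pics/w6c.png',cv2.resize(c['bgr'][y0:y0+150,x0:x0+150],(400,400),interpolation=cv2.INTER_CUBIC))
print('to lid view',M.T@(np.array([.482,-.234,.33])-s['tcp_pos'])*100)
E
```

```text
time: 12.65
tcp_pos: [0.5878, -0.0237, 0.3555]
eef_rot: [-1.703, -2.64, -0.001]
contact_force: [0.5, -0.4, -0.7]
opening: 0.0868
finger_force: 0.0
0.4253043261859321 [ 0.58783629 -0.02369999  0.35549868] [-0.55  0.32  0.63  1.66 -0.2   1.23  0.55]
281.3149818320778 217.58588190889083
206 142
to lid view [-14.79036465 -18.318408     2.54106271]
```

View pics/w6c.png

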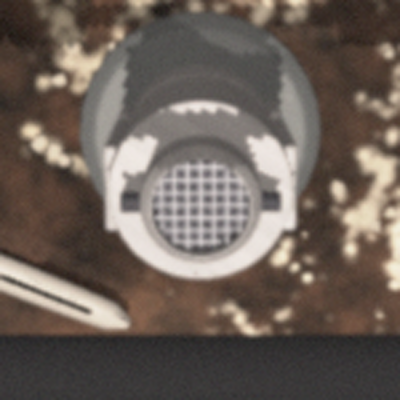

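The section stands locked and level on the receiver; its pins are at the expected pixels. Going to the lid.

```bash
python3 -m handwheel '[[0,[-14.8,-18.3,5.5],0.425],[0,[-14.8,-18.3,5.5],0.425],[0,[-14.8,-18.3,5.5],0.425],[0,[-14.8,-18.3,5.5],0.425],[0,[-14.8,-18.3,5.5],0.425],[0,[-14.8,-18.3,5.5],0.425],[0,[-14.8,-18.3,5.5],0.425],[0,[-14.8,-18.3,5.5],0.425],[0,[-14.8,-18.3,5.5],0.425],[0,[-14.8,-18.3,5.5],0.425]]'; python3 - <<'E'
from h import *
c=look('wrist');s=c['s'];M=R.from_rotvec(s['eef_rot']).as_matrix();psi=np.arctan2(M[1,1],M[0,1]);print(psi,s['tcp_pos'],s['qpos'],np.abs(s['dq']).max())
np.save('pics/w7.npy',c['W']);cv2.imwrite('pics/w7.png',c['bgr'])
u,v=proj(c,np.array([.482,-.234,.045])+M@[.0013,.0002,0])[0];print(u,v)
x0,y0=int(u)-75,int(v)-75;print(x0,y0)
cv2.imwrite('pics/w7c.png',cv2.resize(c['bgr'][y0:y0+150,x0:x0+150],(600,600),interpolation=cv2.INTER_CUBIC))
E
```

```text
time: 13.7
tcp_pos: [0.4829, -0.2331, 0.3007]
eef_rot: [-2.219, -2.224, -0.0]
contact_force: [0.1, 0.1, -0.2]
opening: 0.0868
finger_force: 0.0
0.002116477687081416 [ 0.48285888 -0.23306725  0.30070525] [-0.3262324   0.27758064  0.8006353   1.85966378 -0.22307703  1.09645712
  0.56027347] 0.0061392925838877465
278.8740838927515 218.22761745807864
203 143
```

View pics/w7c.png

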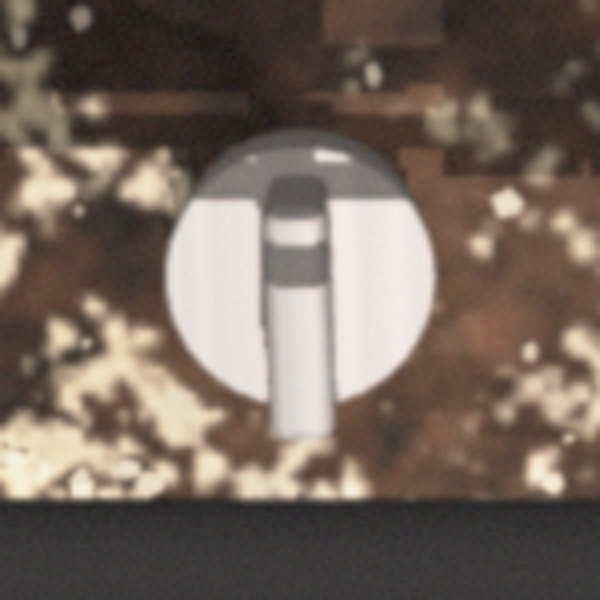

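The lid's bar is upright in the crop, its top face running from (298,213) to (302.5,437). The cap spans x 165–437, with its bottom edge at y≈405.

```bash
python3 - <<'E'
from h import *
c=look('wrist');c['W']=np.load('pics/w7.npy');s=c['s'];M=R.from_rotvec(s['eef_rot']).as_matrix();T=s['tcp_pos']
f=lambda x,y:(203+x/4-.375,143+y/4-.375)
tl=lambda p,z:(M.T@(plane(c,f(*p),z)-T))*1000-np.array([1.3,.2,0])
a,b=tl((298,213),.0555),tl((302.5,437),.0555);print('bar',a,b,(a+b)/2,'len',np.linalg.norm(a-b),'yaw dev',np.arctan2((a-b)[1],(a-b)[0]))
L,Rr,B=tl((165,280),.023),tl((437,280),.023),tl((301,405),.023);print('cap',L,Rr,'mid y',(L+Rr)[1]/2,'w',(Rr-L)[1],'centre x from bottom',B[0]+27)
# cap bottom rim top-edge far side is z=0..: top-left of side wall
print('tcp',T)
# two-view height of bar's midpoint of top (wrist + first top picture)
t=look('top');print('height',tri((c,f(300.2,325)),(t,(374.3,266.8))))
print('torque',s['torque'])
# bar edge yaw by line fits
g=cv2.cvtColor(cv2.imread('pics/w7.png'),cv2.COLOR_BGR2GRAY)
for y in range(220,245,4): print(y,g[y,262:296].tolist())
E
```

```text
bar [ 18.47620446  -1.96045849 245.26327673] [-23.14777217  -1.22412945 245.2587494 ] [ -2.33578385  -1.59229397 245.26101307] len 41.630489196825515 yaw dev -0.01768817647534433
cap [ -2.6053732  -29.04585683 277.75851521] [ -2.57294     25.63341264 277.76343517] mid y -1.706222094452043 w 54.67926947048535 centre x from bottom -2.328419636582172
tcp [ 0.48277839 -0.23324719  0.30076125]
height (array([ 0.48107252, -0.23216906,  0.06013316]), np.float64(0.00038399023882364425))
torque [-0.07135881  0.05236162 -0.07977931]
220 [229, 230, 230, 231, 227, 208, 151, 135, 165, 188, 205, 214, 216, 217, 221, 225, 228, 229, 231, 228, 221, 201, 176, 158, 194, 229, 236, 237, 237, 236, 234, 232, 230, 230]
224 [230, 228, 230, 231, 227, 211, 163, 135, 160, 184, 203, 213, 216, 219, 220, 224, 228, 230, 231, 229, 222, 209, 178, 156, 183, 226, 235, 236, 237, 236, 233, 232, 231, 229]
228 [229, 229, 231, 231, 232, 227, 206, 156, 154, 178, 199, 211, 216, 216, 221, 223, 227, 227, 229, 229, 224, 209, 188, 163, 182, 226, 235, 235, 236, 235, 235, 232, 228, 230]
232 [229, 229, 227, 230, 230, 227, 221, 196, 161, 177, 196, 211, 214, 216, 219, 221, 226, 226, 229, 231, 224, 213, 192, 165, 179, 224, 234, 236, 235, 235, 233, 232, 230, 229]
236 [228, 229, 228, 229, 229, 229, 226, 206, 166, 174, 193, 209, 214, 216, 217, 222, 225, 227, 229, 229, 227, 215, 194, 171, 179, 224, 234, 235, 235, 236, 233, 231, 230, 230]
240 [192, 212, 219, 227, 228, 229, 227, 209, 170, 173, 192, 207, 214, 216, 219, 220, 223, 227, 228, 230, 226, 217, 199, 173, 165, 206, 229, 233, 233, 229, 223, 207, 173, 137]
244 [80, 81, 83, 86, 96, 99, 105, 108, 125, 163, 187, 203, 213, 212, 218, 220, 223, 227, 228, 229, 226, 219, 201, 173, 132, 109, 102, 97, 90, 94, 90, 86, 84, 77]
```

```bash
python3 -m handwheel '[[0,[-0.23,-0.16,4],-0.018],[0,[-0.23,-0.16,7],-0.018],[0,[-0.23,-0.16,8.98],-0.018],[0,[-0.23,-0.16,8.98],-0.018],[0,[-0.23,-0.16,8.98],-0.018],[1,[-0.23,-0.16,8.98],-0.018],[1,[-0.23,-0.16,8.98],-0.018],[1,[-0.23,-0.16,8.98],-0.018],[1,[-0.23,-0.16,8.98],-0.018],[1,[-0.23,-0.16,8.98],-0.018]]'; python3 -m handwheel '[[1,[0,0,0],0],[1,[0,0,0],0],[1,[0,0,0],0],[1,[0,0,0],0]]'
```

```text
time: 14.85
tcp_pos: [0.4808, -0.2363, 0.2112]
eef_rot: [2.201, 2.242, 0.001]
contact_force: [0.2, 0.4, -0.6]
opening: 0.0549
finger_force: 0.0
time: 15.25
tcp_pos: [0.4807, -0.2363, 0.211]
eef_rot: [-2.201, -2.242, -0.0]
contact_force: [0.1, 0.4, 0.1]
opening: 0.023
finger_force: 0.0
```

```bash
python3 -m handwheel '[[1,[0,0,0],0],[1,[0,0,0],0],[1,[0,0,0],0],[1,[0,0,0],0],[1,[0,0,-3],0],[1,[0,0,-7],0],[1,[0,0,-11],0],[1,[0,0,-13],0],[1,[0,0,-13],0],[1,[0,0,-13],0]]'; python3 - <<'E'
from h import *
c=look('wrist');s=c['s'];M=R.from_rotvec(s['eef_rot']).as_matrix();psi=np.arctan2(M[1,1],M[0,1]);print(psi,s['tcp_pos'],s['qpos'],s['opening'])
cv2.imwrite('pics/w8.png',c['bgr'])
pt=.425+np.pi/2; x0=.0006; tx=np.array([-np.sin(pt),np.cos(pt),0])
# tower centre: TCP at release minus tool-x offset of section in grip
for ctr in ([.5888,-.0229,.34],): print('to go',M.T@(np.array(ctr)-x0*tx-s['tcp_pos'])*100,'turn',psi-pt)
# tower neck from w6 px (200,201.5),(neck), pins (200,200)
c['W']=np.load('pics/w6.npy');Mw=(c['W']@np.linalg.inv(c['mount']))[:3,:3]
f=lambda x,y:(206+x/2.667-.3,142+y/2.667-.3)
print('pins',plane(c,f(200,200),.098)-Mw@[.0013,.0002,0],'neck',plane(c,f(200,204),.103)-Mw@[.0013,.0002,0],'near edge',plane(c,f(200,278),.086)-Mw@[.0013-.027,.0002,0])
E
```

```text
time: 16.25
tcp_pos: [0.4806, -0.2361, 0.3405]
eef_rot: [-2.2, -2.242, -0.001]
contact_force: [-0.9, -0.1, -1.5]
opening: 0.0118
finger_force: 30.0
0.018568248852096007 [ 0.48057976 -0.23611804  0.34052857] [-0.35129213  0.22481962  0.82592958  1.81904798 -0.17920844  1.1747109
  0.55029871] 0.01181435501865804
to go [21.14087876 11.27115151  0.06633502] turn -1.9772280779428006
pins [ 0.58870973 -0.02378845  0.09799953] neck [ 0.58857552 -0.02350559  0.10299953] near edge [ 0.58908023 -0.02453831  0.08600918]
```

```bash
python3 -m handwheel '[[1,[21.1,11.27,0],-1.4],[1,[21.1,11.27,0],-1.4],[1,[21.1,11.27,0],-1.4],[1,[21.1,11.27,0],-1.4],[1,[21.1,11.27,0],-1.4],[1,[21.1,11.27,0],-1.4],[1,[21.1,11.27,0],-1.4],[1,[21.1,11.27,0],-1.4],[1,[21.1,11.27,0],-1.977],[1,[21.1,11.27,0],-1.977]]' >/dev/null; python3 -m handwheel '[[1,[0,0,0],-0.15],[1,[0,0,0],-0.28],[1,[0,0,0],-0.28],[1,[0,0,0],-0.28],[1,[0,0,0],-0.28]]'; python3 - <<'E'
from h import *
s=env.read_state();M=R.from_rotvec(s['eef_rot']).as_matrix();psi=np.arctan2(M[1,1],M[0,1]);pt=.425+np.pi/2
print(psi,s['tcp_pos'],s['qpos'][6]);print('to go',M.T@(np.array([.5892,-.0232,.297])-s['tcp_pos'])*100,'turn',psi-pt)
E
```

```text
time: 17.8
tcp_pos: [0.5894, -0.0233, 0.3403]
eef_rot: [0.351, -3.121, -0.0]
contact_force: [-0.7, 0.4, -1.1]
opening: 0.0116
finger_force: 30.0
1.7951040229960167 [ 0.58941562 -0.0233247   0.34026189] 1.863143385665227
to go [0.01314963 0.01618066 4.32621002] turn -0.20069230379887992
```

```bash
python3 -m handwheel '[[1,[0,0,0],-0.1],[1,[0,0,0],-0.2],[1,[0,0,1],-0.2],[1,[0,0,2],-0.2],[1,[0,0,2.5],-0.2],[1,[0,0,2.9],-0.2],[1,[0,0,2.9],-0.2]]'; python3 - <<'E'
from h import *
s=env.read_state();M=R.from_rotvec(s['eef_rot']).as_matrix();psi=np.arctan2(M[1,1],M[0,1]);pt=.425+np.pi/2
print(psi-pt,M.T@(np.array([.5892,-.0232,.297])-s['tcp_pos'])*100)
E
```

```text
time: 18.5
tcp_pos: [0.5894, -0.0232, 0.3112]
eef_rot: [0.665, -3.069, -0.0]
contact_force: [-0.6, 0.2, -0.9]
opening: 0.0116
finger_force: 30.0
0.0014598889473176335 [0.01110869 0.00892994 1.41527946]
```

```bash
python3 -m handwheel '[[1,[0,0,0.3],0],[1,[0,0,0.6],0],[1,[0,0,0.8],0],[1,[0,0,0.8],0]]';  python3 -m handwheel '[[1,[0,0,0.25],0],[1,[0,0,0.45],0],[1,[0,0,0.62],0],[1,[0,0,0.62],0],[1,[0,0,0.62],0]]'
```

```text
time: 18.9
tcp_pos: [0.5894, -0.0233, 0.3037]
eef_rot: [0.666, -3.07, -0.0]
contact_force: [0.0, -0.3, -0.1]
opening: 0.0118
finger_force: 30.0
time: 19.4
tcp_pos: [0.5895, -0.0233, 0.2978]
eef_rot: [-0.666, 3.07, 0.0]
contact_force: [-0.2, 0.3, 0.0]
opening: 0.0116
finger_force: 30.0
```

```bash
python3 -m handwheel '[[1,[0,0,0.12],0],[1,[0,0,0.12],0],[1,[0,0,0.12],0]]'; python3 -m handwheel '[[1,[0,0,0],0.12],[1,[0,0,0],0.24],[1,[0,0,0],0.36],[1,[0,0,0],0.48],[1,[0,0,0],0.6]]'
```

```text
time: 19.7
tcp_pos: [0.5897, -0.0233, 0.297]
eef_rot: [-0.666, 3.069, -0.0]
contact_force: [-0.6, 0.2, 2.0]
opening: 0.0116
finger_force: 30.0
time: 20.2
tcp_pos: [0.5897, -0.0234, 0.297]
eef_rot: [0.278, 3.128, 0.0]
contact_force: [-0.1, 0.3, 1.2]
opening: 0.0115
finger_force: 30.0
```

```bash
python3 -m handwheel '[[1,[0,0,0],0.14],[1,[0,0,0],0.28],[1,[0,0,0],0.42],[1,[0,0,0],0.56],[1,[0,0,0],0.7],[1,[0,0,0],0.82],[1,[0,0,0],0.92],[1,[0,0,0],0.97],[1,[0,0,0],0.99],[1,[0,0,0],0.99]]'; python3 - <<'E'
from h import *
s=env.read_state();M=R.from_rotvec(s['eef_rot']).as_matrix();print(np.arctan2(M[1,1],M[0,1]),s['torque'],s['qpos'][6])
E
```

```text
time: 21.2
tcp_pos: [0.5897, -0.0235, 0.2969]
eef_rot: [1.724, 2.625, 0.0]
contact_force: [0.3, -1.5, 4.2]
opening: 0.0118
finger_force: 30.0
0.4085557785347538 [-0.32910458 -0.02629146  0.00957952] 0.5780328229297033
```

```bash
python3 -m handwheel '[[0,[0,0,0],0],[0,[0,0,0],0],[0,[0,0,0],0],[0,[0,0,0],0],[0,[0,0,0],0],[0,[0,0,-3],0],[0,[0,0,-6],0],[0,[0,0,-9],0],[0,[0,0,-9],0],[0,[0,0,-9],0]]'; python3 - <<'E'
from h import *
c=look('wrist');s=c['s'];M=R.from_rotvec(s['eef_rot']).as_matrix()
cv2.imwrite('pics/w9.png',c['bgr']);print(s['tcp_pos'])
# expected bar-top corners if seated and locked, and cap rim; compare with edges
ctr=np.array([.5887,-.0234,0]);cy=np.array([np.cos(.41),np.sin(.41),0]);cx=np.array([-np.sin(.41),np.cos(.41),0]);b=M@[.0013,.0002,0]
P=[ctr+b+i*.006*cy+j*.018*cx+[0,0,.1415] for i in(-1,1) for j in(1,-1)]+[ctr+b+i*.027*cy+[0,0,.109] for i in(-1,1)]
p=proj(c,P);print(p.round(1).tolist())
g=cv2.GaussianBlur(cv2.cvtColor(c['bgr'],cv2.COLOR_BGR2GRAY),(3,3),0).astype(int)
for k in (0,1):
    v=int(p[k][1]); print('row',v,'cols',int(p[k][0])-10,g[v,int(p[k][0])-10:int(p[k+2][0])+11].tolist())
v=int(p[4][1]);print('cap row',v,'L',g[v,int(p[4][0])-8:int(p[4][0])+9].tolist(),'R',g[v,int(p[5][0])-8:int(p[5][0])+9].tolist())
E
```

```text
time: 22.2
tcp_pos: [0.5896, -0.0233, 0.3869]
eef_rot: [1.724, 2.625, 0.001]
contact_force: [-0.8, 0.8, -0.7]
opening: 0.083
finger_force: 0.0
[ 0.58955978 -0.02333396  0.38685428]
[[269.5, 195.6], [270.0, 244.3], [286.8, 195.6], [286.6, 244.3], [244.8, 208.7], [312.1, 208.6]]
row 195 cols 259 [225, 226, 227, 228, 228, 228, 228, 229, 229, 228, 223, 207, 180, 167, 177, 192, 201, 204, 206, 209, 213, 214, 215, 215, 213, 206, 191, 169, 156, 172, 205, 226, 231, 232, 230, 228, 226, 225]
row 244 cols 259 [101, 100, 100, 97, 96, 95, 95, 93, 89, 84, 83, 87, 99, 125, 159, 186, 203, 211, 214, 214, 216, 218, 219, 220, 219, 212, 200, 183, 159, 136, 126, 126, 119, 102, 80, 65, 60, 60]
cap row 208 L [59, 56, 54, 53, 54, 56, 59, 63, 74, 102, 151, 199, 223, 229, 227, 226, 226] R [230, 229, 228, 227, 225, 224, 224, 222, 209, 172, 126, 105, 106, 106, 95, 78, 65]
```

The lid's bar and cap sit within about 1.5 px of where a locked, seated lid must appear, with matching width. The gripper is clear, so I hand in.

```bash
python3 -m handwheel '[[0,[0,0,0],0],[0,[0,0,0],0],[0,[0,0,0],0]]' >/dev/null; python3 -c "
from station import env
print(env.close_job())"
```

```text
the job is handed in; nothing more can be done
None
```

The section and lid are both seated and turned home on the receiver, the tower is standing with the gripper clear, and I handed the job in at about 22.5 s; the judge returned no result.

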